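Load the leaning jar rack and close its bail

TASK

Swing the wire bail of the leaning rack forward out of the way, then stand the two jars from the counter in the rack's two free bays, the red-capped one at the red tag and the black-capped, green-labelled one at the green tag, each sitting flat on the ledge and leaning back like the jars already there. Then swing the bail back over the caps until it is fully home, and leave everything else as it stands.

Things in the scene. Friction and masses are not known exactly. Their poses are not given: they have to be found in the camera images.
- rack: Heavy wooden rack that does not move: 330 mm wide along y (347 over the bail), 136 deep, end cheeks 145 high. Origin: centre of its underside on the counter; x to its back, z up; front (-x) faces the robot roughly. Five bays 60 mm apart along y (-120 to 120 mm) on one ledge, about 75 mm above the counter, that leans back 0.30 rad. Three bays hold jars; the two free ones are tagged.
- bail (a joint): Swing in rad of the bail, a U of 7 mm steel rod hinged on the rack's ends. 0 = fully home, leaning back in line with the jars, its cross rod about 9 mm over the caps of seated jars; it grows as the bail swings forward off the caps, toward the rack's front; stop at 1.6. Stiff hinge: it stays where it is left and moves at about 2 N at the grip.
- bail_grip (a point): Middle of the bail's wooden grip, a barrel 18 mm thick and 72 mm long, parallel to the rack's y, 113 mm from the hinge line and 35 mm farther out than the cross rod; bent rod at its two ends only, otherwise free all round (with the bail home the caps are about 35 mm below it).
- bail_hinge (a point): Point of the hinge line (parallel to the rack's y) midway between the rack's ends; 40 mm above the ledge.
- red_tag: Red tag, 40 x 24 mm, on the lip of one free bay. Its origin is on the ledge surface where the middle of the jar's foot belongs; z square to the ledge (leaning back 0.30 rad), x to the backrest, y along the ledge; the tag shows 36 mm toward -x. Bay: 50 mm deep between lip (8 mm high) and two backrest rods (top 50 mm up), 56 mm wide between wire dividers 15 mm high.
- green_tag: Green tag on the lip of the other free bay; origin and axes as for the red tag.
- red_jar: Glass spice jar with a red cap and a brownish label, standing on the counter; 106 mm high, body 42 mm and cap 45 mm across, cap from 85 mm up, 0.09 to 0.15 kg. Origin: centre of its foot, z up.
- green_jar: Glass spice jar with a black cap and a green label, standing on the counter; 105 mm high, 40 mm across, 0.09 to 0.15 kg. Origin: centre of its foot, z up.
- stock_1: Black-capped, green-labelled jar already in the rack, 105 x 40 mm; origin at its foot. Leave it in its bay.
- stock_2: Red-capped jar already in the rack, 106 x 45 mm; origin at its foot. Leave it in its bay.
- stock_3: Black-capped, green-labelled jar already in the rack, 105 x 40 mm; origin at its foot. Leave it in its bay.
- tea_jar: Tall storage jar with a yellow lid among the things on the counter, 185 mm high, 83 mm across; origin at the centre of its foot. Leave it.
- mug: Spotted tea mug, 93 mm high, bowl 92 mm across, centred 17 mm toward +y from the origin, handle out to 64 mm toward -y; origin at the height of its foot. Leave it.
- mortar: Small bronze mortar, 55 mm high, 56 mm across; origin at its foot. Leave it.
- string_spool: Spool of string, 45 mm high, 41 mm across; origin at its foot. Leave it.
- packet_1: Tied herb packet, 68 x 84 mm, 52 mm high; origin under its middle. Leave it.

How it is judged (in metres and radians):
On the way, in this order (a step that is already met when the one before it is completed fails the run):
1. the bail is swung forward, clear of the caps (value of joint bail above 0.7 rad), for 0.2 s.
2. both jars sit in their bays with the bail still forward (x of red_jar in the frame of red_tag between -0.01 and 0.01 m and y of red_jar in the frame of red_tag between -0.011 and 0.011 m and z of red_jar in the frame of red_tag between -0.005 and 0.005 m and angle between the z axis of red_jar and the z axis of red_tag, either way round below 0.08 rad and x of green_jar in the frame of green_tag between -0.01 and 0.01 m and y of green_jar in the frame of green_tag between -0.011 and 0.011 m and z of green_jar in the frame of green_tag between -0.005 and 0.005 m and angle between the z axis of green_jar and the z axis of green_tag, either way round below 0.08 rad and value of joint bail above 0.5 rad), for 0.2 s.
At the end, for the whole second after the job is handed in: Each jar stands in the bay of its tag: foot within 10 mm of the tag's origin in x, 11 in y, 5 in z, axis within 0.08 rad of square to the ledge, at rest. Bail within 0.08 rad of home. Stocked jars within 20 mm, counter things within 40 mm of where they stood (x of red_jar in the frame of red_tag between -0.01 and 0.01 m and y of red_jar in the frame of red_tag between -0.011 and 0.011 m and z of red_jar in the frame of red_tag between -0.005 and 0.005 m and angle between the z axis of red_jar and the z axis of red_tag, either way round below 0.08 rad and x of green_jar in the frame of green_tag between -0.01 and 0.01 m and y of green_jar in the frame of green_tag between -0.011 and 0.011 m and z of green_jar in the frame of green_tag between -0.005 and 0.005 m and angle between the z axis of green_jar and the z axis of green_tag, either way round below 0.08 rad and value of joint bail below 0.08 rad and linear speed of each of red_jar, green_jar below 0.02 m/s and distance of each of stock_1, stock_2, stock_3 from where it was at the start of the episode below 0.02 m and distance of each of tea_jar, mug, mortar, string_spool, packet_1 from where it was at the start of the episode below 0.04 m); the robot touches nothing.
It fails at once if a jar is knocked or tipped over (angle between any of red_jar, green_jar, stock_1, stock_2, stock_3, tea_jar's own z axis and vertical above 0.9 rad).
It fails at once if a stocked jar is moved more than 40 mm (distance of any of stock_1, stock_2, stock_3 from where it was at the start of the episode above 0.04 m).
It fails at once if something on the counter is pushed more than 60 mm (distance of any of tea_jar, mug, mortar, string_spool, packet_1 from where it was at the start of the episode above 0.06 m).
It also fails if it takes over 72 s, if anything falls off the work surface, if the arm or the gripper's body presses on something with over 40 N, if the wrist force passes 120 N, or if a joint passes its speed limit or range.

ROBOT

A 6-joint arm with a two-finger parallel gripper is mounted at the origin on a cart in front of the work surface, level with it; the furniture and walls round the work are solid. World frame = base frame: x ahead of the robot, y to its left, z up, the work surface at z = 0. Lengths are in mm, angles in rad, forces in N, time in s.
With the tool pointing down it reaches from about 300 to 875 mm from the base axis. Payload 6.4 kg.
Tool frame: the origin (TCP) lies midway between the tips of the shut fingers; the grasp point (between the pads) lies 19 mm behind it; z points along the fingers, y is the line along which they close (so a half turn about z gives the same grasp; the last joint's range is limited). The gripper opens to 85 mm and grips with 20 to 120 N. Pads are 22 mm wide; open, the fingers measure 114 mm over their backs; the gripper's body (76 mm by 85 mm) begins 54 mm behind the grasp point. The pads swing forward as they close: fully open they stand 13 mm farther back than shut.
Start: joints at [0.962, 0.181, 1.607, -0, 1.354, -0.206], TCP at [225.388, 529, 231.288] pointing down, gripper open.
Joint ranges: [-2.99, 2.99], [-0.89, 2.07], [0.3, 2.58], [-1.14, 4.28], [0, 2.63], [-3.12, 3.12]. Speed limits (rad/s): [2.57, 2.57, 3.01, 3.14, 3.14, 3.14].

INTERFACE

Orientations are given as a 3x3 rotation matrix whose columns are the frame's x, y, z axes.
In Python, from cell import ctrl gives the robot as it stands.
- The arm moves only by the tool arm_command, never from a script. Its argument "deltas" is one flat list of numbers, 5 for each row, row after row: the shift along the world's x, y, z in m, then the turn about the world's z in degrees, then the finger opening in m, from 0 to 0.0854. In form: [tx, ty, tz, turn, jaw, tx, ty, tz, turn, jaw, ...]. A call has 1 to 5 rows; each row is the pose to reach, as a shift and turn from the pose commanded when the call began; what a row does not reach only later rows make up. A row lasts 1/8 s, in which the tool goes at most 62.5 mm and 10.7 degrees, less where a joint would pass 70% of its speed; a pose out of reach is approached as far as the arm can. A call with a gripper value outside its range is refused whole. The fingers move at their own pace and stop on an object; "newtons" is the grip in N (left out, the last holds). Time passes only in rows, so rows that repeat a pose let the fingers close. It gives the time, the measured TCP pose, the force, the opening and the grip force at its end, in the units of the state.
- ctrl.read_state(): the state, without advancing time (a new reading comes with each control period).
- ctrl.get_image(name): name is "scene" or "top" or "wrist"; returns a dict with "color" (384x512x3 uint8, red, green, blue), "range_z" (384x512 float32, mm along the optical axis (not along the pixel's ray), 0 where there is no reading), "intrinsics" (3x3 intrinsics, pixels), "k1" (the pictures are not rectified: a ray, as slopes to the right and down, at radius r is drawn at 1 + k1 r^2 times it, then the intrinsics apply), "camera_from_world" (4x4, takes a point from world to camera coordinates). Camera axes: x right, y up, looking along -z (the intrinsics and any distortion apply to the point x, -y, -z); pixel columns grow to the right and rows downward; lengths in mm; the calibration is good to about 2 mm. A picture is of the moment at which its call begins.
- ctrl.close_job(): hands the job in; it is judged then, once.
The state is a dict: "time": time; "qpos": joint angles; "qd": joint speeds; "effort": joint torques, N m; "tcp_pos": TCP position; "orientation": TCP orientation; "wrist_force": force on the tool from outside, world axes, zero at the start; "ft_torque": the same for the moment, N m; "finger_gap": finger opening in mm; "gripper_force": force on a finger pad.
Only numpy, scipy, OpenCV 4.12 (cv2) and the standard library are available. Lean on these libraries where they do the work, as an engineer would, in place of code of your own. Each camera call takes 0.05 s, during which the arm holds its last target. There are 200 camera calls.

## Working session

There is one attempt and no reset: what is moved stays moved. The work goes in short steps, Python scripts to look and compute and a tool call to move; the robot and the scene stay as the last step left them, time stands still between calls to the robot, and variables do not carry over. Pictures are saved under pics/ and viewed, at most 10 in all, crops included, and the job is handed in when it is done.

Besides the shell and the picture viewer there is one more tool, called after "Call:" as name(argument=value, ...) on one line, values as JSON. arm_command: Moves the arm, as the interface text tells. Its arguments: {"type":"object","properties":{"deltas":{"type":"array","items":{"type":"number"}},"newtons":{"type":"number"}},"required":["deltas"]}

```bash
mkdir -p pics; ls; cat > h.py <<'E'
import numpy as np, cv2
from cell import ctrl
def grab(n):
    im=ctrl.get_image(n); np.savez(f'{n}.npz',**{k:np.array(v) for k,v in im.items()}); return im
def load(n): return dict(np.load(f'{n}.npz'))
def ray(im,u,v):
    K=im['intrinsics'];k=float(im['k1'])
    d=np.array([(u-K[0,2])/K[0,0],(v-K[1,2])/K[1,1]]);s=d.copy()
    for _ in range(20): s=d/(1+k*(s@s))
    return np.array([s[0],-s[1],-1.])
def world(im,pc): 
    T=np.linalg.inv(im['camera_from_world']);return T[:3,:3]@pc+T[:3,3]
def px(im,u,v,z=None,r=1):
    """world point at a pixel: by range, or on plane z"""
    d=ray(im,u,v)
    if z is None:
        w=im['range_z'][int(v)-r:int(v)+r+1,int(u)-r:int(u)+r+1];w=w[w>0]
        return world(im,d*np.median(w))
    o=world(im,np.zeros(3));p=world(im,d)-o
    return o+p*(z-o[2])/p[2]
def cloud(im):
    K=im['intrinsics'];h,w=im['range_z'].shape
    u,v=np.meshgrid(np.arange(w),np.arange(h))
    d=np.stack([(u-K[0,2])/K[0,0],(v-K[1,2])/K[1,1]],-1);s=d.copy()
    for _ in range(20): s=d/(1+float(im['k1'])*(s**2).sum(-1,keepdims=True))
    R=im['range_z'];pc=np.stack([s[...,0]*R,-s[...,1]*R,-R],-1)
    T=np.linalg.inv(im['camera_from_world']);P=pc@T[:3,:3].T+T[:3,3];P[R<=0]=np.nan
    return P
def proj(im,P):
    c=im['camera_from_world'];q=c[:3,:3]@np.array(P,float)+c[:3,3]
    s=np.array([q[0],-q[1]])/-q[2];s=s*(1+float(im['k1'])*(s@s));K=im['intrinsics']
    return K[0,0]*s[0]+K[0,2],K[1,1]*s[1]+K[1,2]
def save(im,name,x0=0,y0=0,x1=512,y1=384,f=1.5):
    c=cv2.resize(im['color'][y0:y1,x0:x1],None,fx=f,fy=f,interpolation=cv2.INTER_CUBIC)
    cv2.imwrite(f'pics/{name}.png',c[...,::-1])
E
python3 - <<'E'
from h import *
for n in ('scene','top','wrist'):
    im=grab(n);print(n,world(im,np.zeros(3)).round());save(im,n+'0')
s=ctrl.read_state();print(s['tcp_pos'],s['orientation'],s['time'],s['finger_gap'])
E
```

```text
pics
scene [  45. -494.  854.]
top [ 409.  -12. 1218.]
wrist [163. 555. 373.]
[225.1270272  528.63309875 230.57725846] [[-9.19961997e-01  3.92006716e-01 -8.11486502e-04]
 [ 3.92007438e-01  9.19961354e-01 -1.12897019e-03]
 [ 3.03972326e-04 -1.35671841e-03 -9.99999033e-01]] 0.15 85.46562596239622
```

View pics/scene0.png

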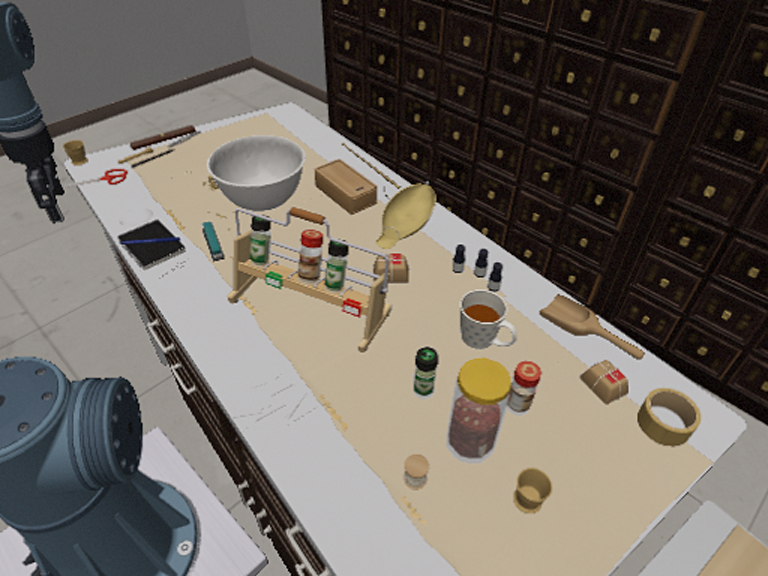

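View pics/top0.png

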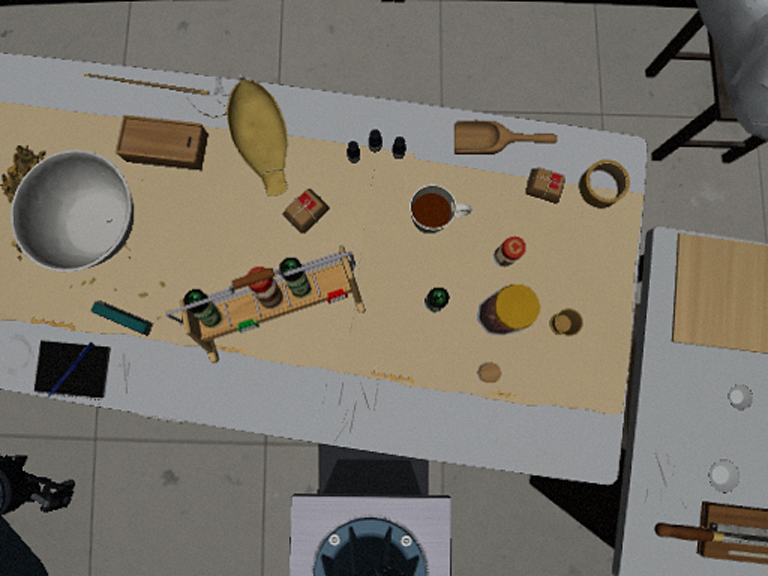

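The scene shows the rack at about (207,180) in raw scene pixels. The green tag is at (182,187), the red tag at (235,205) and the bail grip at (204,143). The green jar is at (284,248) and the red jar at (349,257). I'll look closer at crops of both cameras.

```bash
python3 - <<'E'
from h import *
a=load('scene');b=load('top')
f=4
A=cv2.resize(a['color'][130:240,145:270],None,fx=5,fy=5,interpolation=cv2.INTER_CUBIC)
cv2.imwrite('pics/cs.png',A[...,::-1])
B=cv2.resize(b['color'][150:245,110:265],None,fx=5,fy=5,interpolation=cv2.INTER_CUBIC)
cv2.imwrite('pics/ct.png',B[...,::-1])
for n,im in(('scene',a),('top',b)):
    P=cloud(im);hsv=cv2.cvtColor(im['color'],cv2.COLOR_RGB2HSV).astype(int)
    np.save(n+'P.npy',P)
    H,S,V=hsv[...,0],hsv[...,1],hsv[...,2]
    for c,m in(('red',((H<6)|(H>174))&(S>170)&(V>90)),('green',(H>50)&(H<80)&(S>170)&(V>80)),):
        k,l,st,ce=cv2.connectedComponentsWithStats(m.astype('uint8'))
        for i in range(1,k):
            if st[i,4]>12:
                q=P[l==i];print(n,c,ce[i].round(1),st[i],np.nanmedian(q,0).round(1),np.nanmax(q[:,2]).round())
E
```

```text
scene red [ 75.4 117.3] [ 67 113  18  10  67] [458.6 960.    7.8] 15.0
scene red [206.9 160.1] [201 154  14  11  94] [546.7 188.5 172.5] 183.0
scene red [264.1 170.1] [262 169   5   4  15] [746.2 143.2  44.7] 52.0
scene red [235.  203.1] [229 199  12  12  48] [542.   66.5  88.9] 96.0
scene red [350.8 251. ] [343 241  17  17 113] [ 621.  -276.8  104.1] 108.0
scene red [412.6 249.5] [410 247   6   6  19] [ 800.1 -378.2   40.5] 43.0
scene red [406.8 251.9] [404 250   6   5  14] [ 779.9 -368.8   40.5] 43.0
scene green [182.3 184.9] [178 183  10   5  15] [481.3 239.8  87.4] 92.0
top red [370.4 118.2] [367 116   8   6  29] [ 796.2 -371.7   42.7] 51.0
top red [368.8 123.6] [366 122   7   4  18] [ 777.9 -367.    43.1] 49.0
top red [202.3 131.6] [199 128   8   8  33] [745.6 145.3  46.3] 51.0
top red [207.4 136.1] [205 133   6   7  20] [732.2 128.5  44.6] 51.0
top red [342.1 164.8] [336 158  14  14  82] [ 633.3 -264.9  107.3] 112.0
top red [170.4 179.4] [166 178  10   5  20] [577.4 209.7 173.1] 177.0
top red [172.6 189.5] [167 186  12   7  35] [546.9 199.7 182. ] 229.0
top red [223.6 195.6] [218 193  13   7  43] [545.1  73.3  94.1] 101.0
top green [163.  215.8] [158 213  11   7  30] [483.5 243.7  93.9] 98.0
```

View pics/cs.png

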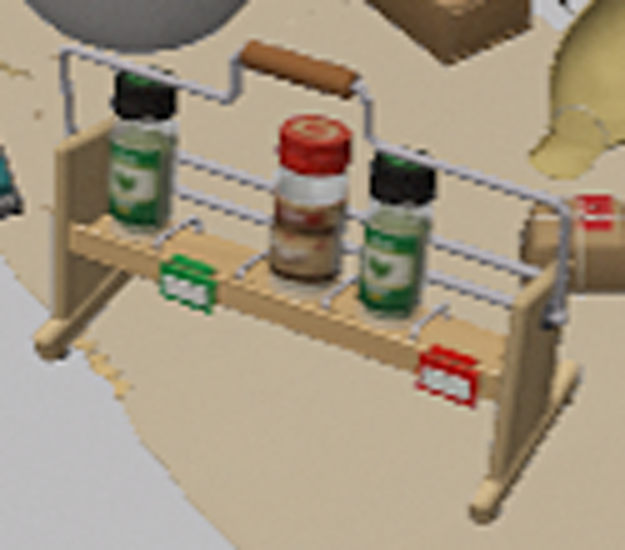

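View pics/ct.png

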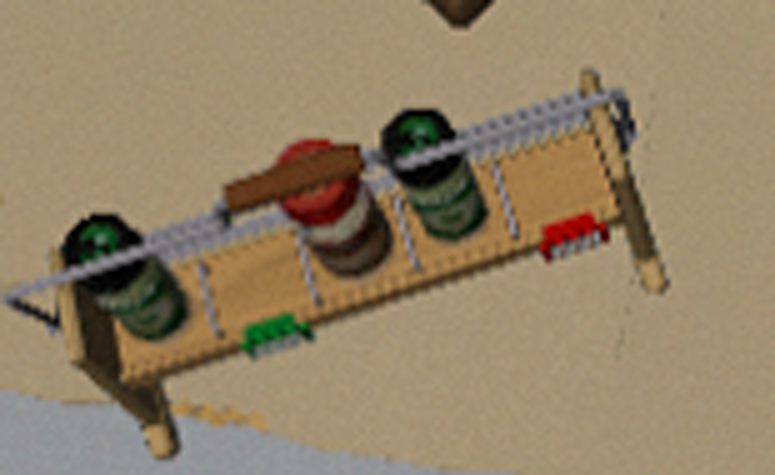

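The scene crop (5x, offset 145,130) shows the barrel ends at (247,52) and (355,85), and tag centres at green (188,284) and red (448,376). In the top crop (5x, offset 110,150) the barrel ends are (227,196) and (360,160), with tags at (277,335) and (574,237). Bay order from +y is stock_1, green tag, stock_2, stock_3, red tag.

```bash
cat > fit.py <<'E'
from h import *
from scipy.optimize import least_squares
S,T=load('scene'),load('top')
s=lambda x,y:(S,145+x/5,130+y/5); t=lambda x,y:(T,110+x/5,150+y/5)
obs=[('bl',s(247,52)),('br',s(355,85)),('bl',t(227,196)),('br',t(360,160)),
('tg',s(188,284)),('tr',s(448,376)),('tg',t(277,335)),('tr',t(574,237)),
('c1',s(145,82)),('c2',s(314,128)),('c3',s(403,165)),('c1',t(102,237)),('c2',t(318,172)),('c3',t(418,143)),
('d1',t(205,265)),('d2',t(303,235)),('d3',t(400,202)),('d4',t(498,168)),('D1',t(218,335)),('D2',t(318,302)),('D3',t(416,268)),('D4',t(515,235)),]
cs,sn=np.cos(.3),np.sin(.3)
def W(p,q): # ledge frame (centre bay) -> world
    x,y,z=q;X=cs*x+sn*z;Z=-sn*x+cs*z;c,s_=np.cos(p[3]),np.sin(p[3])
    return np.array([p[0]+c*X-s_*y,p[1]+s_*X+c*y,p[2]+Z])
def feat(p,n):
    hx,tz,dx,Dx,cx=p[4:9]
    if n[0]=='b':return(hx,36 if n[1]=='l' else -36,153)
    if n[0]=='t':return(-36,60 if n[1]=='g' else -120,tz)
    if n[0]=='c':return(cx,{'1':120,'2':0,'3':-60}[n[1]],106 if n[1]=='2' else 105)
    return(dx if n[0]=='d' else Dx,{'1':90,'2':30,'3':-30,'4':-90}[n[1]],15)
def res(p):
    r=[]
    for n,(im,u,v) in obs:
        a=np.array(proj(im,W(p,feat(p,n))))-(u,v);r+=list(a*(1 if n[0] in'bt' else .6))
    return np.array(r+[(p[4])/8,(p[8])/8,(p[2]-75)/6,(p[5])/15])
P0=[520,150,75,.347,0,0,20,-20,0]
if __name__=='__main__':
    o=least_squares(res,P0,loss='soft_l1');p=o.x;np.save('p.npy',p);print(p.round(3))
    for i,(n,_) in enumerate(obs):print(n,o.fun[2*i:2*i+2].round(1),end=' ')
    print()
    for n,y in(('green',60),('red',-120)):print(n,W(p,(0,y,0)).round(1))
    print('grip',W(p,(p[4],0,153)).round(1),'hinge',W(p,(p[4],0,40)).round(1))
    # cloud checks
    P=np.load('topP.npy')
    m=np.zeros(P.shape[:2],'uint8')
    poly=np.array([[215,285],[300,262],[308,295],[228,318]])/5+[110,150]
    poly2=np.array([[510,165],[595,140],[612,195],[528,220]])/5+[110,150]
    for pl in(poly,poly2):
        m[:]=0;cv2.fillPoly(m,[pl.round().astype('int32')],1);q=P[m>0];q=q[np.isfinite(q[:,2])]
        c=q.mean(0);n=np.linalg.svd(q-c)[2][2];n*=np.sign(n[2]);L=np.array([W(p,e) for e in np.eye(3)])-W(p,(0,0,0))
        print('ledge',c.round(1),n.round(2),L[2].round(2),'in ledge frame',(L@(c-W(p,(0,0,0)))).round(1),len(q))
    # jars, with counter height
    for nm in('scene','top'):
        P=np.load(nm+'P.npy')
        q=P[(abs(P[...,0]-560)<150)&(abs(P[...,1]+120)<80)];print(nm,'counter z',np.nanmedian(q[:,2]).round(1))
        for j,(x,y,h) in{'green':(555,-130,105),'red':(625,-275,106)}.items():
            k=(np.hypot(P[...,0]-x,P[...,1]-y)<70)&(P[...,2]>h-8)&(P[...,2]<h+12)
            v,u=np.nonzero(k);q=P[k]
            if len(q):print(nm,j,len(q),np.median(q,0).round(1),(q.min(0)/2+q.max(0)/2).round(1),'pix',u.min(),u.max(),v.min(),v.max(), 'planecentre',px(T if nm=='top' else S,u.mean(),v.mean(),h).round(1))
E
python3 fit.py
```

```text
[ 5.33976e+02  1.93974e+02  6.96980e+01  3.31000e-01 -2.42200e+01
 -1.84300e+00  1.31360e+01 -3.11840e+01 -6.23000e-01]
bl [-0.3 -0. ] br [-0.3  0.1] bl [ 0.5 -0.1] br [ 0.8 -1.7] tg [-0.2 -0.2] tr [-0.5 -0. ] tg [0.2 0. ] tr [0.  0.2] c1 [ 0.  -0.4] c2 [-0.   0.4] c3 [-0.1 -0.4] c1 [-0.2  0.7] c2 [-0.7  0.1] c3 [ 0.1 -0.6] d1 [-0.3  0.1] d2 [-0.2 -0.1] d3 [-0.1 -0. ] d4 [-0.   0.2] D1 [-0.  -0.1] D2 [-0.  -0.1] D3 [0.2 0. ] D4 [0.3 0.1] 
green [514.5 250.7  69.7]
red [573.   80.5  69.7]
grip [554.9 201.2 223. ] hinge [523.3 190.3 115.1]
ledge [507.6 249.1  78.3] [0.32 0.21 0.92] [0.28 0.1  0.96] in ledge frame [-9.2 60.7  6.2] 152
ledge [574.2  77.7  76.4] [0.45 0.27 0.85] [0.28 0.1  0.96] in ledge frame [  -1.8 -123.1    6.5] 228
scene counter z 1.2
scene green 167 [ 537.2 -128.   104.2] [ 539.4 -127.   102.7] pix 277 292 231 244 planecentre [ 537.  -128.6  105. ]
scene red 202 [ 633.1 -271.6  105.5] [ 634.  -270.6  103.7] pix 344 360 240 255 planecentre [ 632.4 -272.1  106. ]
top counter z 2.7
top green 162 [ 537.3 -122.4  106. ] [ 536.7 -122.5  104.5] pix 285 299 192 205 planecentre [ 536.9 -122.3  105. ]
top red 193 [ 634.  -268.3  107.1] [ 635.8 -268.   106. ] pix 335 350 157 172 planecentre [ 634.5 -268.1  106. ]
```

```bash
python3 - <<'E'
from h import *
a=load('scene');b=load('top')
A=cv2.resize(a['color'][215:305,265:375],None,fx=5,fy=5,interpolation=cv2.INTER_CUBIC)
B=cv2.resize(b['color'][150:225,275:365],None,fx=5,fy=5,interpolation=cv2.INTER_CUBIC)
c=np.zeros((450,1000,3),'uint8');c[:450,:550]=A;c[:375,550:1000]=B
cv2.imwrite('pics/jars.png',cv2.resize(c,None,fx=.8,fy=.8)[...,::-1])
E
```

```text
(no output)
```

View pics/jars.png

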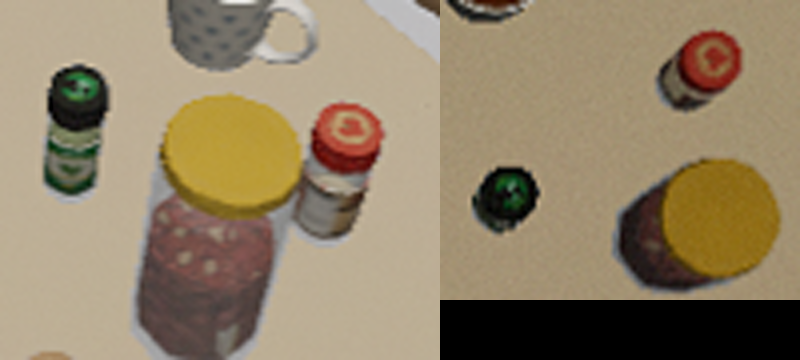

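The jar crops show single clean caps: green cap at raw top (292,198) and red at (342,164). The tall tea jar stands about 105 mm nearer the robot than the red jar. I'll move above the bail now and refine with the wrist camera.

Call:
arm_command(deltas=[0.03,-0.04,0.04,-10,0.0854,0.065,-0.075,0.08,-20,0.0854,0.105,-0.115,0.11,-30,0.0854,0.145,-0.155,0.11,-40,0.0854,0.185,-0.19,0.11,-47.5,0.0854])

```text
time: 0.78
tcp_pos: [411.6, 337.5, 341.9]
orientation: [[-0.328, 0.945, 0.001], [0.945, 0.328, 0.001], [0.0, 0.001, -1.0]]
wrist_force: [0.3, 1.5, -0.7]
finger_gap: 86.1
gripper_force: 0.0
```

Call:
arm_command(deltas=[0.035,-0.035,0,0,0.06,0.07,-0.07,0,0,0.04,0.105,-0.105,0,0,0.04,0.105,-0.105,0,0,0.04])

```text
time: 1.27
tcp_pos: [517.2, 231.3, 340.4]
orientation: [[-0.328, 0.945, -0.001], [0.945, 0.328, -0.001], [-0.001, -0.001, -1.0]]
wrist_force: [-1.0, -0.3, 0.6]
finger_gap: 40.1
gripper_force: 0.0
```

```bash
python3 - <<'E'
from h import *
s=ctrl.read_state();print(s['tcp_pos'].round(1) if hasattr(s['tcp_pos'],'round') else s['tcp_pos'],np.array(s['orientation'])[:,1].round(3),s['time'],s['finger_gap'],s['qpos'])
im=grab('wrist');save(im,'w1');p=np.load('p.npy')
from fit import W
for q in((p[4],0,153),(0,60,0),(0,-120,0)):print(np.round(proj(im,W(p,q)),1)*1.5)
E
```

```text
[517.2 231.3 340.4] [ 0.945  0.328 -0.001] 1.275 40.09797489690463 [ 2.11479829e-01  9.34608034e-02  1.48685252e+00 -7.24092829e-04
  1.56242800e+00 -1.22852135e-01]
[428.85 346.65]
[389.1  212.55]
[388.2 400.5]
```

View pics/w1.png

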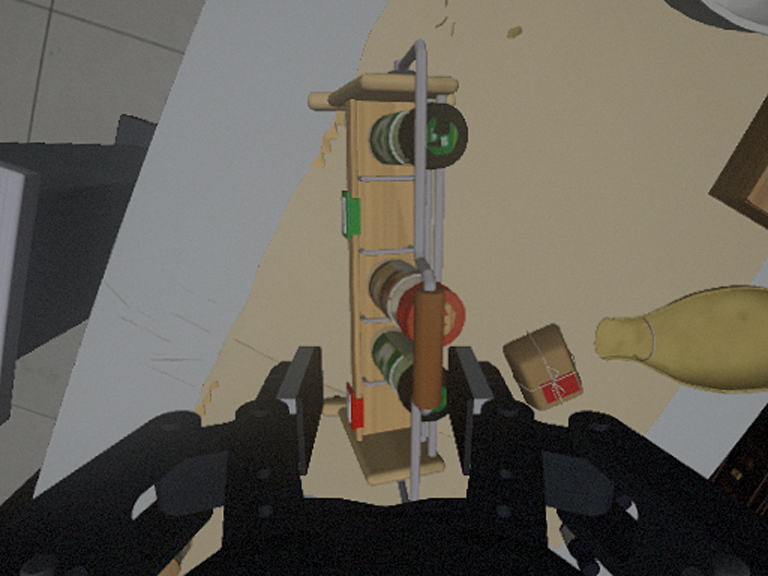

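The wrist view (1.5x) shows the barrel between (428,291) and (427,409), where it was predicted, and the rack is square with the tool. I'll refit with this view and check the depths.

```bash
cat > fit2.py <<'E'
import fit; from fit import *
Wr=load('wrist'); w=lambda x,y:(Wr,x/1.5,y/1.5)
obs+=[('bl',w(428.5,291)),('br',w(427,409)),('c1',w(447,135)),('c2',w(440,313)),
('D1',w(361,179)),('d1',w(414,179)),('D2',w(362,253)),('d2',w(412,251)),('D3',w(364,320)),('D4',w(366,381))]
def res2(p):
    r=[]
    for n,(im,u,v) in obs:
        k=0 if im is T else 2 if im is S else 4
        q=W(p,feat(p,n));a=np.array(proj(im,q))-(u,v)-p[9+k:11+k];r+=list(a*(1 if n[0] in'bt' else .6))
    return np.array(r+[p[4]/20,p[8]/8,(p[2]-75)/4,p[5]/15]+list(p[9:]/np.array([1,1,1.5,1.5,2,2])))
o=least_squares(res2,P0+[0]*6,loss='soft_l1');p=o.x;np.save('p.npy',p);print(p.round(3))
for i,(n,_) in enumerate(obs):print(n,o.fun[2*i:2*i+2].round(1),end=' ')
print()
for n,y in(('green',60),('red',-120)):print(n,W(p,(0,y,0)).round(1))
print('grip',W(p,(p[4],0,153)).round(1),'hinge',W(p,(p[4],0,40)).round(1))
L=np.array([W(p,e) for e in np.eye(3)])-W(p,(0,0,0))
for nm,u,v,b in(('barrel',428,330,0),('barrel',428,380,0),('ledge',385,215,0),('ledge',378,285,0),('ledge',375,400,0),('counter',560,250,0),('cap2',440,300,0)):
    q=px(Wr,u/1.5,v/1.5);print(nm,q.round(1),'ledge frame',(L@(q-W(p,(0,0,0)))).round(1))
for n,y in(('tea',0),):print('tea',px(T,347,205,185).round(1))
E
python3 fit2.py
```

```text
[ 5.35097e+02  1.93358e+02  7.45900e+01  3.33000e-01 -2.75450e+01
 -2.22400e+00  1.30620e+01 -3.02840e+01  4.73000e-01  7.40000e-02
 -5.31000e-01 -1.57000e-01 -1.19200e+00 -1.48800e+00  7.88000e-01]
bl [-0.6  0. ] br [-0.4  0.2] bl [0.5 0.9] br [ 0.9 -0.8] tg [ 0.1 -0.2] tr [ 0. -0.] tg [0.1 0.1] tr [0.1 0.1] c1 [ 0.3 -0.5] c2 [0.4 0.3] c3 [ 0.3 -0.6] c1 [-0.5  0.5] c2 [-0.9 -0.2] c3 [-0.  -0.9] d1 [-0.4  0.2] d2 [-0.3 -0.1] d3 [-0.1 -0.1] d4 [-0.1  0.1] D1 [-0.2 -0.3] D2 [-0.2 -0.3] D3 [ 0.1 -0.2] D4 [ 0.2 -0.2] bl [ 0.7 -0.2] br [-0.5 -1.5] c1 [-0.6  0.4] c2 [0.1 2.7] D1 [ 0.3 -0.2] d1 [-0.2 -0.5] D2 [0.3 0.1] d2 [ 0.1 -0.3] D3 [-0.2  0.9] D4 [-0.7  1.9] 
green [515.5 250.1  74.6]
red [574.3  79.9  74.6]
grip [553.  199.5 228.9] hinge [521.4 188.6 120.9]
barrel [548.2 214.6 234.7] ledge frame [-28.9  15.7 158.7]
barrel [559.  186.  234.5] ledge frame [-28.  -14.8 158.8]
ledge [511.5 248.2  75.6] ledge frame [-4.5 59.5 -0.3]
ledge [522.8 198.8 117. ] ledge frame [-22.    9.2  37.6]
ledge [559.5  81.5  78.6] ledge frame [ -14.  -113.7   -0.2]
counter [696.8 265.3   1.2] ledge frame [190.1  15.2 -18. ]
cap2 [548.7 232.5 232.9] ledge frame [-22.3  32.5 158.8]
tea [ 511.5 -259.1  185. ]
```

Call:
arm_command(deltas=[0.036,-0.031,0,0,0.04,0.036,-0.031,-0.06,0,0.04,0.036,-0.031,-0.11,0,0.04,0.036,-0.031,-0.127,0,0.032,0.036,-0.031,-0.127,0,0.028], newtons=20)

```text
time: 1.95
tcp_pos: [550.7, 203.8, 214.1]
orientation: [[-0.334, 0.943, -0.001], [0.943, 0.334, -0.0], [0.0, -0.001, -1.0]]
wrist_force: [-0.2, -0.1, 1.7]
finger_gap: 28.0
gripper_force: 0.0
```

```bash
python3 - <<'E'
from h import *
s=ctrl.read_state();t=np.array(s['tcp_pos']);print(t.round(1),s['finger_gap'],np.round(s['wrist_force'],1))
H=np.array([521.6,189.5,118.5]);xr=np.array([np.cos(.333),np.sin(.333),0])
c=t.copy()
for a in(0,.15,.3,.45,.6,.75,.9,1.05,1.2,1.35,1.45):
    th=a-.3;g=H-113*np.sin(th)*xr+[0,0,113*np.cos(th)];print(a,(g-xr*6-[0,0,12]-c).round(1))
E
```

```text
[550.7 203.8 214.1] 28.00487792336943 [-0.2 -0.1  1.7]
0 [-3.2 -5.3  0.4]
0.15 [-18.8 -10.7   4.1]
0.3 [-34.7 -16.2   5.4]
0.45 [-50.7 -21.7   4.1]
0.6 [-66.3 -27.1   0.4]
0.75 [-81.2 -32.3  -5.8]
0.9 [-95.  -37.1 -14.3]
1.05 [-107.5  -41.4  -24.9]
1.2 [-118.4  -45.2  -37.3]
1.35 [-127.4  -48.3  -51.4]
1.45 [-132.2  -49.9  -61.4]
```

Call:
arm_command(deltas=[-0.021,-0.007,0.005,0,0.028,-0.037,-0.013,0.006,0,0.028,-0.053,-0.018,0.005,0,0.028,-0.069,-0.024,0.001,0,0.028,-0.084,-0.029,-0.005,0,0.028])

```text
time: 2.58
tcp_pos: [469.1, 174.6, 213.0]
orientation: [[-0.333, 0.943, 0.007], [0.943, 0.333, 0.001], [-0.001, 0.007, -1.0]]
wrist_force: [0.6, -0.0, 1.4]
finger_gap: 28.0
gripper_force: 0.3
```

Call:
arm_command(deltas=[-0.014,-0.005,-0.009,0,0.028,-0.026,-0.009,-0.019,0,0.028,-0.037,-0.013,-0.032,0,0.028,-0.046,-0.016,-0.046,0,0.028,-0.049,-0.017,-0.052,0,0.028])

```text
time: 3.2
tcp_pos: [418.5, 157.1, 157.8]
orientation: [[-0.333, 0.943, 0.001], [0.943, 0.333, 0.0], [-0.0, 0.001, -1.0]]
wrist_force: [-0.6, 0.6, 0.8]
finger_gap: 28.3
gripper_force: 0.2
```

```bash
python3 - <<'E'
from h import *
s=ctrl.read_state();print(np.round(s['tcp_pos'],1),np.round(s['wrist_force'],1),np.round(s['qpos'],2))
im=grab('scene');save(im,'s2',120,80,320,230,3.5)
E
```

```text
[418.5 157.1 157.8] [-0.6  0.6  0.8] [ 0.09 -0.03  1.99  0.    1.18 -0.25]
```

View pics/s2.png

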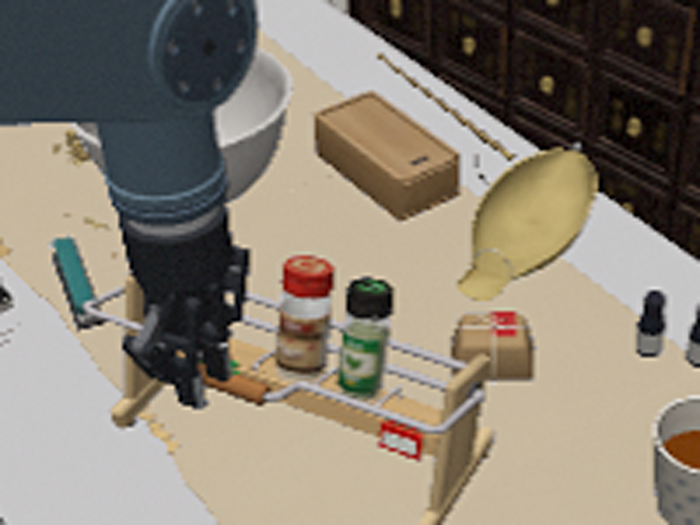

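Bail is forward, about 1.35 rad, clear of all bays. Next is the green jar.

Call:
arm_command(deltas=[0,0,0.04,0,0.032,0,0,0.09,0,0.04,0,0,0.14,0,0.06,0,0,0.16,-10,0.07,0.01,-0.04,0.16,-20,0.0854])

```text
time: 3.88
tcp_pos: [429.8, 118.2, 320.6]
orientation: [[0.012, 1.0, 0.006], [1.0, -0.012, 0.001], [0.001, 0.006, -1.0]]
wrist_force: [0.9, -0.0, -0.1]
finger_gap: 84.5
gripper_force: 0.0
```

Call:
arm_command(deltas=[0.02,-0.05,0,-10,0.0854,0.04,-0.1,0,-20,0.0854,0.06,-0.15,0,-30,0.0854,0.085,-0.2,0,-40,0.0854,0.107,-0.239,-0.04,-50,0.0854])

```text
time: 4.5
tcp_pos: [538.7, -125.4, 281.0]
orientation: [[0.777, 0.63, 0.008], [0.63, -0.777, -0.004], [0.004, 0.008, -1.0]]
wrist_force: [1.2, -0.3, -0.2]
finger_gap: 85.5
gripper_force: 0.0
```

Call:
arm_command(deltas=[0,0,-0.03,-10,0.0854,0,0,-0.03,-20,0.0854,0,0,-0.03,-20.3,0.0854,0,0,-0.03,-20.3,0.0854])

```text
time: 5.0
tcp_pos: [536.0, -122.1, 248.2]
orientation: [[0.944, 0.331, 0.001], [0.331, -0.944, -0.001], [0.001, 0.001, -1.0]]
wrist_force: [0.2, 0.2, -0.1]
finger_gap: 85.3
gripper_force: 0.0
```

```bash
cat > jar.py <<'E'
from h import *
import sys
x,y,h,name=float(sys.argv[1]),float(sys.argv[2]),float(sys.argv[3]),sys.argv[4]
s=ctrl.read_state();print(np.round(s['tcp_pos'],1),np.array(s['orientation'])[:,1].round(3),s['time'],np.round(s['qpos'],2))
im=grab('wrist');save(im,name);P=cloud(im)
k=(np.hypot(P[...,0]-x,P[...,1]-y)<40)&(abs(P[...,2]-h)<8)
v,u=np.nonzero(k);q=P[k];print('top z',np.median(q[:,2]),len(q),u.min(),u.max(),v.min(),v.max())
pts=np.stack([u,v],1).astype('float32');(cu,cv),r=cv2.minEnclosingCircle(pts)
print('circle',cu,cv,r,px(im,cu,cv,h).round(1),'mean',px(im,u.mean(),v.mean(),h).round(1), 'diam mm',2*r/float(im['intrinsics'][0,0])*np.median(im['range_z'][k]))
E
python3 jar.py 537 -125 105 w2
```

```text
[ 536.  -122.1  248.2] [ 0.331 -0.944  0.001] 5.0 [-0.44  0.11  1.65  0.    1.38  0.79]
top z 104.95764455003868 1466 239 281 153 196
circle 260.37359619140625 174.7800750732422 21.840818405151367 [ 541.  -124.6  105. ] mean [ 541.  -124.5  105. ] diam mm 40.03374
```

View pics/w2.png

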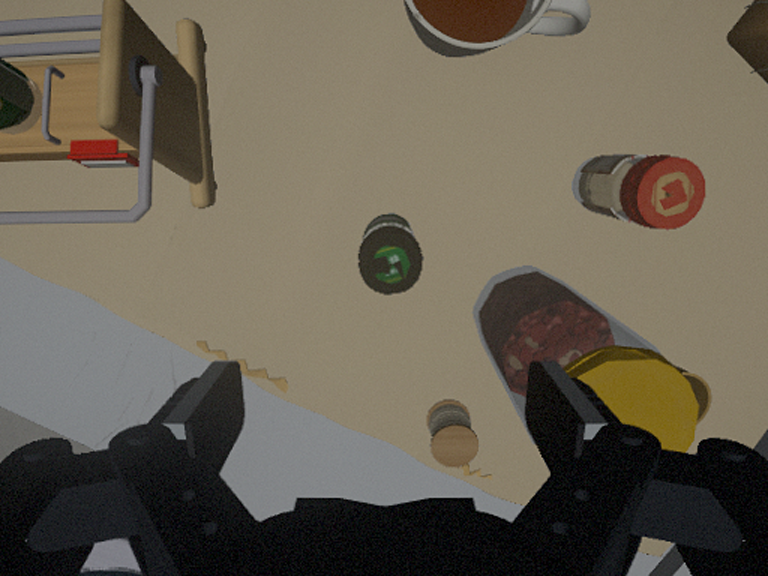

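The wrist view shows the green cap centred at raw (260,175), which puts it at about (540,-124) with a top height of 105 and diameter of 40, so the calibration holds. Descending.

Call:
arm_command(deltas=[0.004,-0.002,-0.04,0,0.0854,0.004,-0.002,-0.085,0,0.0854,0.004,-0.002,-0.12,0,0.0854,0.004,-0.002,-0.12,0,0.0854,0.004,-0.002,-0.12,0,0.0854], newtons=40)

```text
time: 5.68
tcp_pos: [540.5, -124.4, 129.1]
orientation: [[0.944, 0.329, 0.002], [0.329, -0.944, -0.001], [0.002, 0.002, -1.0]]
wrist_force: [-0.1, -0.0, 0.7]
finger_gap: 85.3
gripper_force: 0.0
```

Call:
arm_command(deltas=[0,0,-0.03,0,0.0854,0,0,-0.055,0,0.0854,0,0,-0.055,0,0.06,0,0,-0.055,0,0.03,0,0,-0.055,0,0.03], newtons=40)

```text
time: 6.3
tcp_pos: [541.0, -124.6, 74.7]
orientation: [[0.945, 0.328, 0.003], [0.328, -0.945, -0.001], [0.003, 0.002, -1.0]]
wrist_force: [0.1, 0.3, 4.9]
finger_gap: 39.6
gripper_force: 39.9
```

Call:
arm_command(deltas=[0,0,0,0,0.03,0,0,0,0,0.03,0,0,0.01,0,0.03,0,0,0.04,0,0.03])

```text
time: 6.8
tcp_pos: [538.1, -123.5, 111.9]
orientation: [[0.945, 0.328, -0.003], [0.328, -0.945, 0.001], [-0.002, -0.002, -1.0]]
wrist_force: [0.8, 0.7, -0.8]
finger_gap: 39.3
gripper_force: 40.5
```

Call:
arm_command(deltas=[0,0.01,0.05,0,0.03,0,0.04,0.1,0,0.03,-0.005,0.08,0.15,0,0.03,-0.01,0.125,0.175,0,0.03,-0.012,0.175,0.188,0,0.03])

```text
time: 7.42
tcp_pos: [527.7, 52.0, 303.5]
orientation: [[0.945, 0.327, 0.004], [0.327, -0.945, -0.001], [0.004, 0.002, -1.0]]
wrist_force: [-0.5, -0.1, -1.0]
finger_gap: 39.6
gripper_force: 40.5
```

Call:
arm_command(deltas=[-0.003,0.05,0,0,0.03,-0.006,0.1,0,0,0.03,-0.009,0.145,0,0,0.03,-0.011,0.18,0,0,0.03,-0.011,0.2,0,0,0.03])

```text
time: 8.05
tcp_pos: [515.9, 252.6, 300.9]
orientation: [[0.944, 0.329, 0.001], [0.329, -0.944, 0.0], [0.001, 0.0, -1.0]]
wrist_force: [-1.0, -0.7, -0.7]
finger_gap: 39.3
gripper_force: 40.5
```

Call:
arm_command(deltas=[0,0,0,0,0.03,0,0,0,0,0.03,0,0,-0.04,0,0.03,0,0,-0.08,0,0.03,0,0,-0.08,0,0.03])

```text
time: 8.68
tcp_pos: [514.4, 249.1, 217.0]
orientation: [[0.945, 0.326, -0.007], [0.326, -0.945, -0.002], [-0.007, -0.0, -1.0]]
wrist_force: [0.1, 0.2, -0.3]
finger_gap: 39.5
gripper_force: 40.6
```

```bash
python3 - <<'E'
from h import *
s=ctrl.read_state();print(np.round(s['tcp_pos'],1),np.array(s['orientation'])[:,1].round(3),s['time'])
im=grab('wrist');save(im,'w3')
E
```

```text
[514.4 249.1 217. ] [ 0.326 -0.945 -0.   ] 8.675
```

View pics/w3.png

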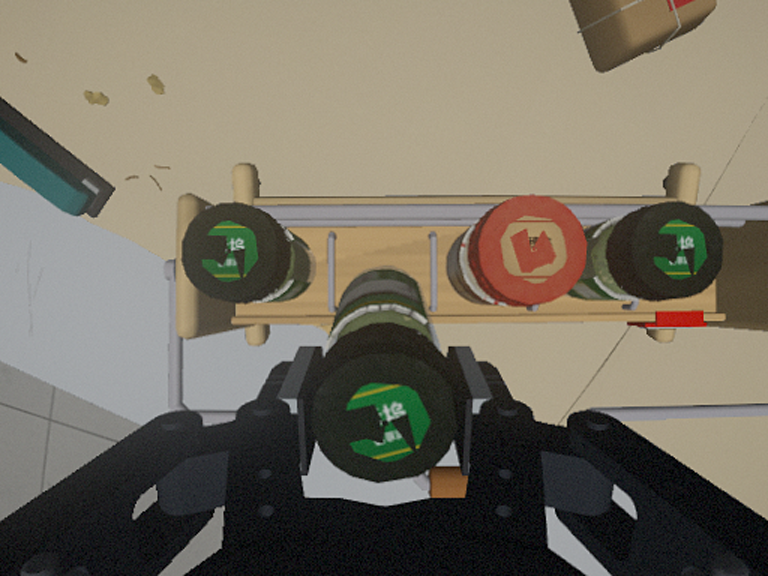

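Wrist view: the green jar is held upright at (386,405), centred between the dividers at (332) and (433). Lowering towards the ledge.

Call:
arm_command(deltas=[0.004,0.002,-0.025,0,0.03,0.004,0.002,-0.045,0,0.03,0.004,0.002,-0.056,0,0.03,0.004,0.002,-0.056,0,0.03,0.004,0.002,-0.056,0,0.03])

```text
time: 9.35
tcp_pos: [521.3, 253.1, 165.8]
orientation: [[0.945, 0.328, 0.002], [0.328, -0.945, 0.001], [0.002, 0.0, -1.0]]
wrist_force: [1.0, -0.0, -1.3]
finger_gap: 39.5
gripper_force: 40.6
```

Call:
arm_command(deltas=[0,0,-0.002,0,0.03,0,0,-0.004,0,0.03,0,0,-0.004,0,0.03])

```text
time: 9.72
tcp_pos: [520.3, 253.0, 160.2]
orientation: [[0.945, 0.328, -0.0], [0.328, -0.945, -0.0], [-0.0, -0.0, -1.0]]
wrist_force: [0.7, 0.1, -1.4]
finger_gap: 39.8
gripper_force: 40.6
```

Call:
arm_command(deltas=[-0.002,-0.002,0,0,0.03,-0.002,-0.002,-0.002,0,0.03,-0.002,-0.002,-0.004,0,0.03,-0.002,-0.002,-0.004,0,0.03])

```text
time: 10.22
tcp_pos: [518.2, 250.9, 155.9]
orientation: [[0.945, 0.328, -0.001], [0.328, -0.945, -0.0], [-0.001, -0.0, -1.0]]
wrist_force: [0.1, 0.3, -0.9]
finger_gap: 39.9
gripper_force: 40.6
```

Call:
arm_command(deltas=[0,0,-0.001,0,0.03,0,0,-0.002,0,0.03,0,0,-0.002,0,0.03])

```text
time: 10.6
tcp_pos: [518.3, 251.0, 154.2]
orientation: [[0.945, 0.328, -0.0], [0.328, -0.945, -0.0], [-0.0, -0.0, -1.0]]
wrist_force: [-0.6, 0.2, -1.1]
finger_gap: 39.5
gripper_force: 40.6
```

Call:
arm_command(deltas=[0,0,-0.001,0,0.03,0,0,-0.002,0,0.03,0,0,-0.002,0,0.03])

```text
time: 10.98
tcp_pos: [519.0, 251.2, 153.2]
orientation: [[0.945, 0.328, 0.002], [0.328, -0.945, 0.0], [0.002, 0.0, -1.0]]
wrist_force: [-1.0, -0.4, 5.0]
finger_gap: 39.4
gripper_force: 41.1
```

Call:
arm_command(deltas=[0,0,-0.001,0,0.03,0,0,-0.0015,0,0.03,0,0,-0.0015,0,0.03])

```text
time: 11.35
tcp_pos: [519.9, 251.5, 152.8]
orientation: [[0.945, 0.328, 0.004], [0.328, -0.945, 0.001], [0.004, 0.0, -1.0]]
wrist_force: [0.2, 0.2, 9.9]
finger_gap: 39.4
gripper_force: 41.7
```

Contact at 153 mm, as predicted. Opening a little so the jar tips back.

Call:
arm_command(deltas=[0,0,0.001,0,0.043,0,0,0.001,0,0.046,0,0,0.001,0,0.048,0,0,0.001,0,0.05,0,0,0.001,0,0.05], newtons=20)

```text
time: 11.98
tcp_pos: [518.3, 251.0, 151.6]
orientation: [[0.945, 0.327, -0.0], [0.327, -0.945, -0.0], [-0.0, -0.0, -1.0]]
wrist_force: [-1.0, -0.3, 0.5]
finger_gap: 49.9
gripper_force: 0.0
```

Call:
arm_command(deltas=[0,0,0.02,0,0.05,0,0,0.06,0,0.05,0,0,0.1,0,0.06,0,0,0.1,0,0.06])

```text
time: 12.48
tcp_pos: [520.5, 251.6, 256.0]
orientation: [[0.945, 0.328, 0.007], [0.328, -0.945, 0.002], [0.008, 0.001, -1.0]]
wrist_force: [0.1, 1.1, -0.6]
finger_gap: 60.1
gripper_force: 0.0
```

```bash
python3 - <<'E'
from h import *
s=ctrl.read_state();print(np.round(s['tcp_pos'],1),np.array(s['orientation'])[:,1].round(3),s['time'])
im=grab('wrist');save(im,'w4')
E
```

```text
[520.5 251.6 256. ] [ 0.328 -0.945  0.001] 12.475
```

View pics/w4.png

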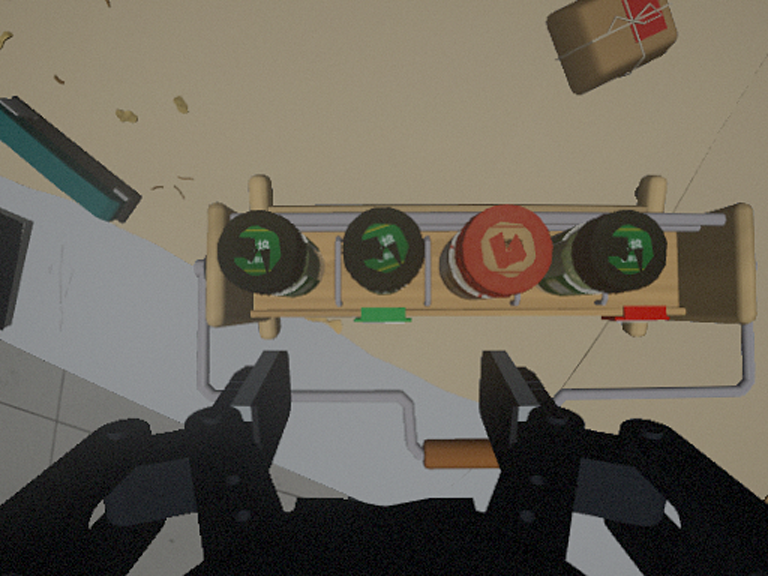

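Green jar cap at (383,249), in line with stock caps at (264,252) and (619,250): seated like its neighbours. Now the red jar, measured numerically (picture allowance is used).

Call:
arm_command(deltas=[0.005,-0.03,0,0,0.06,0.015,-0.08,0,0,0.07,0.027,-0.13,0,0,0.0854,0.039,-0.185,0,0,0.0854,0.051,-0.24,0,0,0.0854])

```text
time: 13.15
tcp_pos: [568.7, 9.5, 250.0]
orientation: [[0.945, 0.328, -0.003], [0.328, -0.945, 0.001], [-0.002, -0.001, -1.0]]
wrist_force: [0.5, -0.6, -0.4]
finger_gap: 85.1
gripper_force: 0.0
```

Call:
arm_command(deltas=[0.012,-0.055,0,0,0.0854,0.024,-0.11,0,0,0.0854,0.036,-0.165,0,0,0.0854,0.048,-0.22,0,0,0.0854,0.064,-0.275,0,0,0.0854])

```text
time: 13.78
tcp_pos: [632.8, -265.4, 249.7]
orientation: [[0.945, 0.327, -0.002], [0.327, -0.945, 0.002], [-0.002, -0.002, -1.0]]
wrist_force: [1.3, 0.9, -0.2]
finger_gap: 85.3
gripper_force: 0.0
```

Call:
arm_command(deltas=[0,-0.006,0,0,0.0854,0,-0.006,0,0,0.0854,0,-0.006,0,0,0.0854])

```text
time: 14.15
tcp_pos: [633.2, -268.3, 251.2]
orientation: [[0.944, 0.329, -0.001], [0.329, -0.944, 0.001], [-0.0, -0.001, -1.0]]
wrist_force: [0.5, -0.5, -0.2]
finger_gap: 85.3
gripper_force: 0.0
```

```bash
python3 jar.py 634 -270 106 w5; python3 - <<'E'
from h import *
im=load('wrist');P=cloud(im)
k=(P[...,2]>170)&(P[...,2]<195)&(P[...,0]<600)&(P[...,0]>440)
print('tea',k.sum(),np.round([P[k].min(0),P[k].max(0)]) if k.sum() else '')
E
```

```text
[ 633.2 -268.3  251.2] [ 0.329 -0.944 -0.001] 14.15 [-0.57  0.42  1.27  0.    1.46  0.66]
top z 106.46939401241815 1752 237 283 150 197
circle 259.5 173.3222198486328 23.885906219482422 [ 638.5 -269.4  106. ] mean [ 638.5 -269.7  106. ] diam mm 43.98004
tea 4359 [[ 496. -294.  170.]
 [ 557. -217.  187.]]
```

Call:
arm_command(deltas=[0.005,-0.001,-0.04,0,0.0854,0.005,-0.001,-0.085,0,0.0854,0.005,-0.001,-0.12,0,0.0854,0.005,-0.001,-0.12,0,0.0854,0.005,-0.001,-0.12,0,0.0854], newtons=40)

```text
time: 14.82
tcp_pos: [639.4, -270.8, 133.9]
orientation: [[0.944, 0.329, 0.002], [0.329, -0.944, -0.001], [0.002, 0.002, -1.0]]
wrist_force: [0.0, -0.6, 0.3]
finger_gap: 85.2
gripper_force: 0.0
```

Call:
arm_command(deltas=[-0.001,0.001,-0.03,0,0.0854,-0.001,0.001,-0.057,0,0.0854,-0.001,0.001,-0.057,0,0.06,-0.001,0.001,-0.057,0,0.035,-0.001,0.001,-0.057,0,0.035], newtons=40)

```text
time: 15.45
tcp_pos: [639.0, -270.8, 77.9]
orientation: [[0.945, 0.328, 0.004], [0.328, -0.945, -0.002], [0.003, 0.003, -1.0]]
wrist_force: [-0.5, 1.6, 6.7]
finger_gap: 43.0
gripper_force: 40.6
```

Call:
arm_command(deltas=[0,0,0,0,0.035,0,0,0,0,0.035,0,0,0,0,0.035])

```text
time: 15.82
tcp_pos: [639.0, -270.8, 77.9]
orientation: [[0.945, 0.328, 0.004], [0.328, -0.945, -0.002], [0.003, 0.003, -1.0]]
wrist_force: [-1.4, 1.7, 6.6]
finger_gap: 43.4
gripper_force: 40.6
```

Call:
arm_command(deltas=[0,0,0.01,0,0.035,0,0,0.04,0,0.035,0,0,0.09,0,0.035,0,0,0.14,0,0.035,0,0,0.19,0,0.035])

```text
time: 16.45
tcp_pos: [637.1, -269.9, 267.1]
orientation: [[0.945, 0.328, 0.0], [0.328, -0.945, -0.0], [0.0, 0.0, -1.0]]
wrist_force: [-0.1, -0.5, -1.0]
finger_gap: 43.3
gripper_force: 41.0
```

```bash
cat > held.py <<'E'
from h import *
im=grab('wrist');P=cloud(im);s=ctrl.read_state();t=np.array(s['tcp_pos'])
hsv=cv2.cvtColor(im['color'],cv2.COLOR_RGB2HSV).astype(int);H=hsv[...,0]
k=((H<8)|(H>172))&(hsv[...,1]>120)&(np.hypot(P[...,0]-t[0],P[...,1]-t[1])<45)&(P[...,2]>t[2]-10)
q=P[k];z=np.percentile(q[:,2],90);top=q[q[:,2]>z-5]
c=top.mean(0);n=np.linalg.svd(top-c)[2][2];n*=np.sign(n[2])
print('tcp',t.round(1),'top above tcp',(c-t).round(1),'normal',n.round(3),len(top))
v,u=np.nonzero(k&(P[...,2]>z-5));(cu,cv),r=cv2.minEnclosingCircle(np.stack([u,v],1).astype('float32'));print(cu,cv,r,px(im,cu,cv,z).round(1)-t)
E
python3 held.py
```

```text
tcp [ 639.8 -271.5  276.3] top above tcp [-0.3  2.2 24.3] normal [-0.868 -0.296  0.4  ] 6777
269.0975646972656 342.0 148.58311462402344 [-30.12039561 -13.67081315  20.75964302]
```

```bash
python3 - <<'E'
from h import *
im=load('wrist');P=cloud(im);t=np.array([639.8,-271.5,276.3])
k=(np.hypot(P[...,0]-t[0],P[...,1]-t[1])<18)&(abs(P[...,2]-t[2]-28)<10)
q=P[k];c=q.mean(0);A=np.c_[q[:,:2]-t[:2],np.ones(len(q))]
for _ in range(4):
    s=np.linalg.lstsq(A,q[:,2]-t[2],rcond=None)[0];r=abs(A@s-(q[:,2]-t[2]));g=r<1.5;A,q=A[g],q[g]
print(len(q),'plane slopes x,y,z0',s.round(3))
g=cv2.cvtColor(im['color'],cv2.COLOR_RGB2HSV)
K=(abs(P[...,2]-t[2]-28-0*P[...,0])<4)&(np.hypot(P[...,0]-t[0],P[...,1]-t[1])<35)&(g[...,1]>100)
v,u=np.nonzero(K);print(u.min(),u.max(),v.min(),v.max());(a,b),r=cv2.minEnclosingCircle(np.stack([u,v],1).astype('float32'));w=px(im,a,b,t[2]+28);print((w-t).round(1),r)
E
```

```text
5519 plane slopes x,y,z0 [-1.2000e-02  1.7000e-02  1.9474e+01]
188 338 258 317
[ 2.   0.3 28. ] 75.60499572753906
```

```bash
python3 - <<'E'
from h import *
s=ctrl.read_state();print(np.round(s['tcp_pos'],1),s['finger_gap'],s['gripper_force'])
im=grab('scene');P=cloud(im);t=np.array(s['tcp_pos'])
k=(np.hypot(P[...,0]-t[0],P[...,1]-t[1])<40)
v,u=np.nonzero(k&(P[...,2]>120)&(P[...,2]<t[2]+5));z=P[v,u,2]
print(len(z),np.percentile(z,[0,1,3,10,50]).round(1))
m=z<215;print(np.c_[u[m],v[m],z[m].round(0)][::12].tolist())
c=im['color'];hsv=cv2.cvtColor(c,cv2.COLOR_RGB2HSV).astype(int)
kr=k&((hsv[...,0]<6)|(hsv[...,0]>174))&(hsv[...,1]>170);print('red z',np.nanpercentile(P[kr][:,2],[2,50,98]).round(1),kr.sum())
w=grab('wrist');Q=cloud(w);k=(np.hypot(Q[...,0]-t[0],Q[...,1]-t[1])<15);print('cap top rel z',np.percentile((Q[k][:,2]-t[2]),[5,25,50,75,95]).round(1))
print('proj tcp+28',np.round(proj(w,t+[0,0,28]),1),'tcp+19',np.round(proj(w,t+[0,0,19]),1))
g=cv2.cvtColor(w['color'],cv2.COLOR_RGB2HSV).astype(int);r=((g[...,0]<8)|(g[...,0]>172))&(g[...,1]>150)
n,l,st,ce=cv2.connectedComponentsWithStats(r.astype('uint8'));i=np.argmax(st[1:,4])+1;print('red blob',st[i],ce[i],np.median(w['range_z'][l==i]))
E
```

```text
[ 639.8 -271.5  276.3] 43.588804134043436 41.04235053062439
517 [198.5 200.6 203.2 209.8 244.6]
[[352.0, 217.0, 212.0], [354.0, 222.0, 213.0], [357.0, 224.0, 215.0], [366.0, 225.0, 214.0], [362.0, 226.0, 210.0], [361.0, 227.0, 207.0], [363.0, 228.0, 203.0]]
red z [286.1 301.6 306. ] 229
cap top rel z [25.2 26.5 71.8 81.4 86.8]
proj tcp+28 [256.3 278.9] tcp+19 [256.1 267.9]
red blob [ 202  211  109  112 5780] [255.27474048 266.60397924] 128.02695
```

Jar is held level, foot 78 below the TCP. Carrying it to the red bay.

Call:
arm_command(deltas=[-0.005,0.02,0.01,0,0.035,-0.012,0.06,0.025,0,0.035,-0.021,0.11,0.025,0,0.035,-0.03,0.16,0.025,0,0.035,-0.039,0.21,0.025,0,0.035])

```text
time: 17.23
tcp_pos: [596.6, -57.2, 288.4]
orientation: [[0.945, 0.328, -0.003], [0.328, -0.945, 0.001], [-0.002, -0.002, -1.0]]
wrist_force: [1.3, 0.3, -1.8]
finger_gap: 43.1
gripper_force: 41.1
```

Call:
arm_command(deltas=[-0.009,0.05,0,0,0.035,-0.017,0.09,0,0,0.035,-0.022,0.12,0,0,0.035,-0.025,0.142,0,0,0.035,-0.025,0.142,0,0,0.035])

```text
time: 17.85
tcp_pos: [571.7, 84.3, 288.6]
orientation: [[0.944, 0.331, -0.003], [0.331, -0.944, 0.001], [-0.002, -0.001, -1.0]]
wrist_force: [0.3, -0.9, -2.3]
finger_gap: 43.3
gripper_force: 41.1
```

Call:
arm_command(deltas=[0,0,-0.02,0,0.035,0,0,-0.05,0,0.035,0,0,-0.08,0,0.035,0,0,-0.08,0,0.035,0,0,-0.08,0,0.035])

```text
time: 18.48
tcp_pos: [573.8, 81.6, 210.7]
orientation: [[0.945, 0.327, 0.001], [0.327, -0.945, -0.0], [0.001, 0.0, -1.0]]
wrist_force: [-0.8, -0.6, -0.9]
finger_gap: 43.6
gripper_force: 41.1
```

```bash
python3 - <<'E'
from h import *
from fit import W
p=np.load('p.npy')
s=ctrl.read_state();t=np.array(s['tcp_pos']);print(t.round(1),np.array(s['orientation'])[:,1].round(3),s['time'],s['finger_gap'],np.round(s['wrist_force'],1))
L=np.array([W(p,e) for e in np.eye(3)])-W(p,(0,0,0))
im=grab('wrist');P=cloud(im)
for y in (-90,):print('pred divider px',np.round(proj(im,W(p,(13,y,15))),1),np.round(proj(im,W(p,(-20,y,15))),1))
g=cv2.cvtColor(im['color'],cv2.COLOR_RGB2HSV).astype(int)
r=((g[...,0]<8)|(g[...,0]>172))&(g[...,1]>150)
n,l,st,ce=cv2.connectedComponentsWithStats(r.astype('uint8'))
for i in range(1,n):
    if st[i,4]>60:print('red',st[i],ce[i].round(1))
# cheek top inner edge: z>125 points right of bay in ledge frame
Q=(P-W(p,(0,0,0)))@L.T
k=(P[...,2]>138)&(P[...,2]<150)&(Q[...,1]<-135)&(Q[...,1]>-185)&(P[...,0]>480)
print('cheek y',np.percentile(Q[k][:,1],[2,50,98]).round(1) if k.sum() else None,k.sum())
E
```

```text
[573.8  81.6 210.7] [ 0.327 -0.945  0.   ] 18.475 43.60477415898035 [-0.8 -0.6 -0.9]
pred divider px [223.1 164.5] [222.9 203.1]
red [  19  135   81   75 2636] [ 56.7 173.6]
red [ 38 158  28  29 476] [ 50.6 172.6]
red [ 203  211  108  112 6077] [255.3 264.3]
red [238 260  42  40 948] [258.8 280. ]
cheek y [-160.  -155.4 -151. ] 360
```

Call:
arm_command(deltas=[0.001,-0.001,-0.025,0,0.035,0.001,-0.001,-0.045,0,0.035,0.001,-0.001,-0.049,0,0.035,0.001,-0.001,-0.049,0,0.035,0.001,-0.001,-0.049,0,0.035])

```text
time: 19.15
tcp_pos: [575.3, 81.0, 162.3]
orientation: [[0.945, 0.328, 0.002], [0.328, -0.945, -0.0], [0.002, 0.001, -1.0]]
wrist_force: [-0.1, -0.2, -1.2]
finger_gap: 43.5
gripper_force: 41.1
```

Call:
arm_command(deltas=[0,0,0,0,0.035,0,0,0,0,0.035,0,0,0,0,0.035])

```text
time: 19.52
tcp_pos: [574.4, 81.0, 160.9]
orientation: [[0.945, 0.328, 0.0], [0.328, -0.945, -0.0], [0.0, 0.0, -1.0]]
wrist_force: [-0.3, 0.9, -0.9]
finger_gap: 43.1
gripper_force: 41.1
```

Call:
arm_command(deltas=[0.001,-0.001,-0.001,0,0.035,0.001,-0.001,-0.002,0,0.035,0.001,-0.001,-0.003,0,0.035,0.001,-0.001,-0.003,0,0.035])

```text
time: 20.02
tcp_pos: [575.3, 80.0, 157.7]
orientation: [[0.945, 0.328, -0.0], [0.328, -0.945, 0.0], [-0.0, -0.0, -1.0]]
wrist_force: [0.5, 0.4, -1.7]
finger_gap: 43.2
gripper_force: 41.1
```

Call:
arm_command(deltas=[0,0,-0.001,0,0.035,0,0,-0.002,0,0.035,0,0,-0.002,0,0.035])

```text
time: 20.4
tcp_pos: [576.3, 80.2, 157.1]
orientation: [[0.945, 0.328, 0.002], [0.328, -0.945, 0.0], [0.002, 0.0, -1.0]]
wrist_force: [0.7, 1.3, 4.7]
finger_gap: 43.4
gripper_force: 41.9
```

Call:
arm_command(deltas=[0,0,0,0,0.046,0,0,0,0,0.048,0,0,0,0,0.051,0,0,0,0,0.053,0,0,0,0,0.053], newtons=20)

```text
time: 21.02
tcp_pos: [575.3, 80.0, 155.7]
orientation: [[0.945, 0.328, -0.0], [0.328, -0.945, 0.0], [-0.0, -0.0, -1.0]]
wrist_force: [0.9, 0.5, -0.8]
finger_gap: 53.5
gripper_force: 0.0
```

Call:
arm_command(deltas=[0,0,0.02,0,0.053,0,0,0.06,0,0.053,0,0,0.11,0,0.053,-0.02,0.06,0.14,0,0.053,-0.04,0.12,0.14,0,0.053])

```text
time: 21.65
tcp_pos: [539.0, 193.4, 298.7]
orientation: [[0.946, 0.325, 0.006], [0.325, -0.946, 0.001], [0.006, 0.001, -1.0]]
wrist_force: [0.3, 0.1, -0.3]
finger_gap: 53.2
gripper_force: 0.0
```

Call:
arm_command(deltas=[0,0,0,0,0.053,0,0,0,0,0.053,0,0,0,0,0.053])

```text
time: 22.02
tcp_pos: [538.1, 191.6, 295.0]
orientation: [[0.945, 0.326, -0.001], [0.326, -0.945, -0.0], [-0.001, 0.0, -1.0]]
wrist_force: [-0.2, 0.2, -0.3]
finger_gap: 53.3
gripper_force: 0.0
```

```bash
cat > check.py <<'E'
from h import *
from fit import W
p=np.load('p.npy');s=ctrl.read_state();print(np.round(s['tcp_pos'],1),s['time'],s['finger_gap'])
L=np.array([W(p,e) for e in np.eye(3)])-W(p,(0,0,0))
for nm in('wrist','top','scene'):
    im=grab(nm);P=cloud(im);Q=(P-W(p,(0,0,0)))@L.T
    for n,y,h in(('st1',120,105),('green',60,105),('st2',0,106),('st3',-60,105),('red',-120,106)):
        k=(abs(Q[...,1]-y)<28)&(abs(Q[...,0])<35)&(abs(Q[...,2]-h)<9)
        q=Q[k]
        if len(q)<25: print(nm,n,'few',len(q));continue
        A=np.c_[q[:,:2]-q[:,:2].mean(0),np.ones(len(q))];sl=np.linalg.lstsq(A,q[:,2],rcond=None)[0]
        v,u=np.nonzero(k);(a,b),r=cv2.minEnclosingCircle(np.stack([u,v],1).astype('float32'))
        print(nm,n,len(q),'mid',((np.percentile(q,3,0)+np.percentile(q,97,0))/2).round(1),'top',np.median(q[:,2]).round(1),'slopes',sl[:2].round(3))
E
python3 check.py
```

```text
[538.1 191.6 295. ] 22.025 53.33244965322968
wrist st1 1812 mid [ -2.  119.7 101.8] top 103.9 slopes [0.017 0.057]
wrist green 1845 mid [ -0.5  59.8 102.6] top 104.0 slopes [0.014 0.026]
wrist st2 2196 mid [ -1.4   0.8 105.4] top 105.6 slopes [0.014 0.   ]
wrist st3 1813 mid [ -1.2 -58.  103.2] top 104.2 slopes [ 0.015 -0.023]
wrist red 2250 mid [   0.4 -117.1  103.7] top 106.2 slopes [ 0.001 -0.052]
top st1 132 mid [ -5.6 122.1 102.9] top 104.7 slopes [0.047 0.018]
top green few 1
top st2 56 mid [-17.2   0.5 104.2] top 106.2 slopes [0.05  0.145]
top st3 164 mid [ -3.4 -58.4 102.8] top 105.2 slopes [0.078 0.024]
top red 214 mid [  -1.4 -116.5  104.5] top 107.1 slopes [0.054 0.002]
scene st1 79 mid [ -3.9 116.7 100.9] top 102.7 slopes [0.099 0.047]
scene green 82 mid [ -2.7  56.5 100.8] top 103.0 slopes [0.068 0.056]
scene st2 103 mid [ -3.4  -2.9 102.2] top 104.6 slopes [0.075 0.037]
scene st3 92 mid [ -4.7 -62.1 100.9] top 103.1 slopes [0.101 0.049]
scene red 114 mid [  -2.5 -121.4  102.5] top 105.2 slopes [0.087 0.035]
```

Both jars sit flat and in line with the stocked ones. Now back to the bail.

Call:
arm_command(deltas=[-0.02,-0.006,0,10,0.053,-0.045,-0.014,0,20,0.045,-0.07,-0.022,0,30,0.04,-0.095,-0.03,0,40,0.04,-0.113,-0.036,0,50,0.04])

```text
time: 22.8
tcp_pos: [424.1, 156.0, 295.4]
orientation: [[0.352, 0.936, -0.0], [0.936, -0.352, -0.0], [-0.0, -0.0, -1.0]]
wrist_force: [-0.2, 0.6, 0.4]
finger_gap: 39.8
gripper_force: 0.0
```

Call:
arm_command(deltas=[0,0,0,10,0.04,0,0,0,20,0.04,0,0,0,30,0.04,0,0,0,40,0.04,0,0,0,40,0.04])

```text
time: 23.42
tcp_pos: [425.0, 156.3, 295.4]
orientation: [[-0.325, 0.946, 0.0], [0.946, 0.325, -0.0], [-0.0, 0.0, -1.0]]
wrist_force: [0.3, -0.0, -0.5]
finger_gap: 39.6
gripper_force: 0.0
```

```bash
python3 - <<'E'
from h import *
s=ctrl.read_state();t=np.array(s['tcp_pos']);print(t.round(1),np.array(s['orientation'])[:,1].round(3),s['finger_gap'])
im=grab('wrist');P=cloud(im);xr=np.array([np.cos(.333),np.sin(.333)])
H=np.array([521.6,189.5])
k=(P[...,2]>140)&(P[...,2]<200)&(np.hypot(P[...,0]-425,P[...,1]-156)<60)
a=(P[...,:2]-H)@xr; b=(P[...,:2]-H)@[-xr[1],xr[0]]
k&=abs(b)<25
z=P[k][:,2];A=a[k];print(k.sum(),'rack-x range',np.percentile(A,[2,50,98]).round(1),'z',np.percentile(z,[2,50,98]).round(1), 'b',np.percentile(b[k],[2,98]).round(1))
print('tcp rack-x',((t[:2]-H)@xr).round(1))
E
```

```text
[425.  156.3 295.4] [0.946 0.325 0.   ] 39.56609375799076
995 rack-x range [-93.3 -85.4 -76.8] z [151.4 156.4 158.7] b [-23.8  24. ]
tcp rack-x -102.2
```

The barrel is at rack-x −85 and z 150. With the 113 mm radius this puts the hinge on the jar line at z≈114, so the bail started about 0.2 rad short of home and is now near 1.5. I recomputed the arc on that basis.

Call:
arm_command(deltas=[0.016,0.005,-0.03,0,0.04,0.016,0.005,-0.07,0,0.04,0.016,0.005,-0.11,0,0.04,0.016,0.005,-0.14,0,0.04,0.016,0.005,-0.155,0,0.04], newtons=20)

```text
time: 24.1
tcp_pos: [439.9, 161.5, 138.8]
orientation: [[-0.325, 0.946, -0.003], [0.946, 0.325, -0.0], [0.001, -0.003, -1.0]]
wrist_force: [0.8, -1.2, 0.2]
finger_gap: 40.1
gripper_force: 0.0
```

Call:
arm_command(deltas=[0,0,0,0,0.03,0,0,0,0,0.026,0,0,0,0,0.026])

```text
time: 24.48
tcp_pos: [441.8, 161.9, 141.8]
orientation: [[-0.327, 0.945, 0.002], [0.945, 0.327, 0.0], [-0.001, 0.002, -1.0]]
wrist_force: [0.2, -0.5, 1.0]
finger_gap: 26.2
gripper_force: 0.0
```

```bash
python3 - <<'E'
from h import *
s=ctrl.read_state();t=np.array(s['tcp_pos']);print(t.round(1),s['finger_gap'],np.round(s['wrist_force'],1))
h=np.array([542.4,196.7,113.5]);xr=np.array([np.cos(.333),np.sin(.333),0])
for a in(1.54,1.4,1.25,1.1,.95,.8,.65,.5,.35,.2,.1,0,-.05):
    th=a-.3;g=h-113*np.sin(th)*xr+[0,0,113*np.cos(th)];print(a,(g+xr*4-[0,0,11]-t).round(1))
E
```

```text
[441.8 161.9 141.8] 26.19169035099931 [ 0.2 -0.5  1. ]
1.54 [ 3.4  1.1 -2.6]
1.4 [ 9.2  3.2 12. ]
1.25 [17.5  6.  26.5]
1.1 [27.8  9.6 39.5]
0.95 [39.8 13.7 50.7]
0.8 [53.2 18.4 59.9]
0.65 [67.8 23.4 66.9]
0.5 [83.2 28.7 71.5]
0.35 [99.1 34.2 73.6]
0.2 [115.1  39.8  73.2]
0.1 [125.6  43.4  71.5]
0 [136.   47.   68.7]
-0.05 [141.   48.7  66.9]
```

Call:
arm_command(deltas=[0,0,0,0,0.01,0,0,0,0,0.01,0.003,0.001,0.009,0,0.01,0.008,0.003,0.02,0,0.01,0.014,0.005,0.029,0,0.01], newtons=20)

```text
time: 25.1
tcp_pos: [452.7, 165.9, 169.5]
orientation: [[-0.328, 0.945, -0.006], [0.945, 0.328, -0.003], [-0.0, -0.007, -1.0]]
wrist_force: [-11.0, -7.7, 2.3]
finger_gap: 17.2
gripper_force: 21.7
```

Call:
arm_command(deltas=[0.01,0.003,0.013,0,0.01,0.022,0.008,0.024,0,0.01,0.036,0.013,0.033,0,0.01,0.05,0.018,0.04,0,0.01,0.065,0.023,0.0445,0,0.01])

```text
time: 25.72
tcp_pos: [520.7, 190.0, 216.9]
orientation: [[-0.328, 0.945, 0.002], [0.945, 0.328, -0.0], [-0.001, 0.001, -1.0]]
wrist_force: [-5.4, -2.5, 4.6]
finger_gap: 16.9
gripper_force: 22.7
```

Call:
arm_command(deltas=[0.011,0.004,0.0015,0,0.01,0.021,0.0075,0.002,0,0.01,0.032,0.011,0.0015,0,0.01,0.04,0.014,0.0005,0,0.01,0.047,0.016,-0.001,0,0.01])

```text
time: 26.35
tcp_pos: [566.9, 206.2, 212.5]
orientation: [[-0.328, 0.945, -0.001], [0.945, 0.328, 0.0], [0.001, -0.001, -1.0]]
wrist_force: [-3.0, -0.2, 0.6]
finger_gap: 16.8
gripper_force: 24.3
```

Call:
arm_command(deltas=[0,0,0,0,0.018,0,0,0,0,0.024,0,0,0,0,0.024])

```text
time: 26.72
tcp_pos: [566.8, 205.8, 213.0]
orientation: [[-0.328, 0.945, 0.0], [0.945, 0.328, 0.0], [-0.0, 0.0, -1.0]]
wrist_force: [0.3, -0.2, 0.3]
finger_gap: 24.1
gripper_force: 0.0
```

Call:
arm_command(deltas=[0.004,0.0015,0,0,0.024,0.007,0.0025,-0.001,0,0.024,0.0095,0.003,-0.002,0,0.024,0.0095,0.003,-0.002,0,0.024])

```text
time: 27.22
tcp_pos: [576.5, 208.8, 210.7]
orientation: [[-0.328, 0.945, 0.0], [0.945, 0.328, -0.0], [-0.0, 0.0, -1.0]]
wrist_force: [-0.4, -0.6, -0.4]
finger_gap: 24.0
gripper_force: 0.0
```

Call:
arm_command(deltas=[0.002,0.0007,-0.0005,0,0.024,0.004,0.0013,-0.001,0,0.024,0.004,0.0013,-0.001,0,0.024])

```text
time: 27.6
tcp_pos: [577.0, 209.0, 210.4]
orientation: [[-0.328, 0.945, -0.008], [0.945, 0.328, -0.003], [-0.0, -0.009, -1.0]]
wrist_force: [-16.6, -5.6, 11.9]
finger_gap: 23.8
gripper_force: 8.8
```

Call:
arm_command(deltas=[0.002,0.0007,-0.0005,0,0.024,0.004,0.0013,-0.001,0,0.024,0.004,0.0013,-0.001,0,0.024])

```text
time: 27.98
tcp_pos: [577.4, 209.2, 210.2]
orientation: [[-0.328, 0.944, -0.016], [0.945, 0.328, -0.006], [-0.0, -0.018, -1.0]]
wrist_force: [-34.0, -12.3, 26.3]
finger_gap: 24.5
gripper_force: 18.3
```

The force rises against the stop, so the bail is home. Backing off and lifting clear.

Call:
arm_command(deltas=[-0.006,-0.002,0.002,0,0.024,-0.01,-0.0035,0.002,0,0.03,-0.01,-0.0035,0.002,0,0.036,-0.01,-0.0035,0.002,0,0.036])

```text
time: 28.48
tcp_pos: [574.6, 208.0, 210.8]
orientation: [[-0.328, 0.945, 0.0], [0.945, 0.328, 0.0], [0.0, 0.0, -1.0]]
wrist_force: [1.2, 0.1, -0.7]
finger_gap: 35.7
gripper_force: 0.0
```

Call:
arm_command(deltas=[0,0,0.02,0,0.036,0,0,0.06,0,0.036,0,0,0.1,0,0.036,0,0,0.13,0,0.036,0,0,0.13,0,0.036])

```text
time: 29.1
tcp_pos: [576.0, 208.2, 345.8]
orientation: [[-0.328, 0.945, 0.008], [0.945, 0.328, 0.001], [-0.001, 0.008, -1.0]]
wrist_force: [-0.6, 0.1, -0.0]
finger_gap: 36.1
gripper_force: 0.0
```

```bash
python3 check.py | grep -v few; python3 - <<'E'
from h import *
from fit import W
p=np.load('p.npy');L=np.array([W(p,e) for e in np.eye(3)])-W(p,(0,0,0))
P=cloud(load('wrist'));Q=(P-W(p,(0,0,0)))@L.T
k=(Q[...,2]>145)&(Q[...,2]<172)&(abs(Q[...,0])<70)&(abs(Q[...,1])<60)
print('barrel ledge frame',np.percentile(Q[k],[3,50,97],0).round(1),k.sum())
E
```

```text
[576.  208.2 345.8] 29.1 36.07707964449763
wrist st1 1217 mid [ -2.1 120.6 101.9] top 103.9 slopes [0.035 0.025]
wrist green 1069 mid [ -0.3  61.2 102.2] top 104.0 slopes [0.033 0.004]
wrist st2 809 mid [-11.1   2.3 103.5] top 105.8 slopes [ 0.08  -0.041]
wrist st3 668 mid [ -1.3 -57.5 101.7] top 104.2 slopes [ 0.026 -0.05 ]
wrist red 926 mid [   0.4 -116.4  103.2] top 106.1 slopes [ 0.01 -0.07]
top st1 76 mid [ -2.6 128.4 103.7] top 105.3 slopes [0.024 0.028]
top st2 188 mid [ -7.5   2.8 105.3] top 106.3 slopes [0.063 0.023]
top st3 139 mid [ -4.1 -57.7 102.8] top 105.1 slopes [0.078 0.059]
top red 177 mid [  -1.4 -116.3  104.4] top 106.4 slopes [ 0.068 -0.004]
scene st1 80 mid [ -3.9 117.4 101.1] top 102.9 slopes [0.099 0.08 ]
scene green 82 mid [ -3.2  56.6 100.7] top 103.2 slopes [0.078 0.066]
scene st2 105 mid [ -3.4  -2.6 102.1] top 104.5 slopes [0.088 0.062]
scene st3 92 mid [ -3.6 -62.  101. ] top 102.9 slopes [0.094 0.048]
scene red 105 mid [  -4.9 -121.3  102.6] top 105.5 slopes [0.097 0.05 ]
barrel ledge frame [[-12.5 -33.7 151.1]
 [ -6.    4.8 159.5]
 [  3.7  41.9 161.9]] 1844
```

```bash
python3 -c "
from cell import ctrl
print(ctrl.close_job())"
```

```text
the job is handed in; nothing more can be done
None
```

I've handed the job in at about 29 s: both jars measured flat and leaning back in their tagged bays, the bail was pushed home against its stop, and the arm was clear of everything; the judge gave no verdict back.

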